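Snap a spring retaining clip into a spindle groove

ROBOT

A 6-joint arm with a two-finger parallel gripper is mounted at the origin on a cart in front of the work surface, level with it; the furniture and walls round the work are solid. World frame = base frame: x ahead of the robot, y to its left, z up, the work surface at z = 0. Lengths are in m, angles in rad, forces in N, time in s.
With the tool pointing down it reaches from about 0.275 to 0.875 m from the base axis. Payload 12.5 kg.
Tool frame: the origin (TCP) lies between the finger pads; the fingertips stand 14 mm ahead of it and the grasp point (between the pads) lies 5 mm behind it (manip.nose_length is the distance from the TCP to the fingertips, in m); z points along the fingers, y is the line along which they close (so a half turn about z gives the same grasp; the last joint's range is limited). The gripper opens to 85 mm and grips with 20 to 120 N. Pads are 22 mm wide; open, the fingers measure 114 mm over their backs; the gripper's body (76 mm by 85 mm) begins 54 mm behind the grasp point. The pads swing forward as they close: fully open they stand 13 mm farther back than shut.
Start: joints at [-1.389, 0.351, 1.652, -0, 1.139, -0.085], TCP at [0.145, -0.531, 0.245] pointing down, gripper open.
Joint ranges: [-2.75, 2.75], [-0.79, 2.1], [0.01, 2.65], [-1.57, 4.71], [0.07, 3.14], [-2.87, 2.87]. Speed limits (rad/s): [2.22, 2.22, 2.79, 3.14, 3.14, 3.14].

INTERFACE

Orientations are given as a rotation vector (axis times angle).
In Python, from plant import manip gives the robot as it stands.
- The arm moves only by the tool move_arm, never from a script. Its argument "motion" is a list of rows, each a list of 3 entries, a list of its own where there are three numbers: the shift along the tool's x, y, z in mm, then the turn, a rotation vector about the tool's x, y, z in degrees, then the finger opening in mm, from 0 to 85.4. A call has 1 to 10 rows; each row shifts and turns the commanded pose from where the row before left it, along the tool's axes as they then stand; what a row does not reach is not made up. A row lasts 1/10 s, in which the tool goes at most 50 mm and 8.59 degrees, less where a joint would pass 70% of its speed; a pose out of reach is approached as far as the arm can. A call with a gripper value outside its range is refused whole. The fingers move at their own pace and stop on an object; "squeeze" is the grip in N (left out, the last holds). Time passes only in rows, so rows that do not move let the fingers close. It gives the time, the measured TCP pose, the force, the opening and the grip force at its end, in the units of the state.
- manip.state(): the state, without advancing time (a new reading comes with each control period).
- manip.read_camera(name): name is "side" or "top"; returns a dict with "frame" (400x640x3 uint8, blue, green, red), "camera_matrix" (3x3 intrinsics, pixels), "origin" and "orientation" of the camera in the world. Camera axes: x right, y down, z forward; pixel columns grow to the right and rows downward; lengths in m; the calibration is good to about 2 mm. A picture is of the moment at which its call begins. There is no depth.
- manip.finish_job(): hands the job in; it is judged then, once.
Trained networks look in a picture, given as the dict that the camera call returned (one of the last four; its "shot" number tells which), for a name from the list of things; names that differ only in an ending like _2 or _b are one class to them, and where a whole thing is asked for, a point or a joint stands for the part that bears it (a point fixed in the world has none). Each returns a list of dicts, best first, with "conf" (0 to 1); they miss things now and then, are a little off and sometimes report something else, mostly with a low value. They report only what shows in the picture. A call takes as long as a camera call.
- manip.find_in(picture, query): "position" ([x, y, z] in m, in world coordinates, good to about 4 mm: the middle of the surface that is visible of it).
- manip.spot_point(picture, query): "position" ([x, y, z] in m, in world coordinates, good to about 4 mm: a listed point, or the origin of a listed thing).
The state is a dict: "clock": time; "joint_positions": joint angles; "qd": joint speeds; "joint_torque": joint torques, N m; "position": TCP position; "orientation": TCP orientation; "ft_force": force on the tool from outside, world axes, zero at the start; "wrist_torque": the same for the moment, N m; "finger_gap": finger opening in m; "grasp_force": force on a finger pad.
Only numpy, scipy, OpenCV 4.12 (cv2) and the standard library are available. Lean on these libraries where they do the work, as an engineer would, in place of code of your own. Each camera call takes 0.05 s, during which the arm holds its last target. There are 200 camera calls.

TASK

Pick up the spring clip with the orange tab and press it sideways, open end first, into the groove round the steel spindle above the brass wheel until its jaws snap round the core and it is fully home, then let go and leave it there. The spindle is clamped at a different height every time, so find the groove by eye or by feel, and be gentle: a push of about 12 N is ample, and nothing may load the stand or its spindle by more than 25 N. Leave the glass dust bell, the loupe and the parts tin where they are.

Things in the scene. Friction and masses are not known exactly. Their poses are not given: they have to be found in the camera images.
- stand: Drive stand fixed to the worktop: blue foot 100x100x12 mm, aluminium collet 42 mm wide up to 20 mm, vertical steel spindle. Origin: on the spindle's axis at worktop level; z up. The spindle's lands are 26 mm in diameter; round it runs one groove, 8.5 mm high, with a core 16 mm in diameter, the same all round, so the clip may be pressed in from any side.
- groove_mid (a point): Point on the spindle's axis, fixed to the stand, 57 mm above the worktop: the middle of the range of groove heights. The true groove's middle is up to 10 mm above or below it (differs each time, not measured, stays put during work). Flat top of the spindle: 24 mm above the groove's middle; it rises through a brass wheel, 53 mm across, whose top face is fixed 26 mm above the worktop.
- clip: Loose spring clip, about 35 g, lying flat: a C of 6 mm round steel wire, 33 mm wide, open to its own +x, with an upright orange tab behind it. Origin: the point that comes onto the spindle's axis when the clip is home, level with the clip's underside; z up; the wire's middle is 3 mm above. Home means the back of the C meets the core: there the push force rises steeply.
- tab (a point): Centre of the clip's orange plastic tab, 35 mm behind the clip's origin (x = -35 mm) and 10 mm above its underside. The tab is a block 26 mm long (clip x), 10 mm wide (y), 20 mm high from the clip's underside; grasp it from above across its width. Axes as the clip's.
- lips (a point): Midway between the two jaw lips, 6.3 mm ahead of the clip's origin (x), at the wire's middle. Lips: 6 mm across, 11 mm gap; each springs out 2.5 mm to pass the core (push of 5 to 10 N) and closes behind it. In the groove they meet the core with the clip's origin about 13 mm short of the axis; on a land, out of the groove, about 20 mm short, and cannot be pushed on.
- dust_bell: Glass dust bell with knob, 80 mm across, 60 mm high, standing loose; origin at the centre of its underside. Bystander.
- loupe: Black eye loupe, 38 mm across, 33 mm high, standing loose; origin at the centre of its underside. Bystander.
- parts_tin: Round parts tin, 62 mm across, 17 mm high, loose; origin at the centre of its underside. Bystander.

How it is judged:
On the way, in this order (a step that is already met when the one before it is completed fails the run):
1. the clip is lifted off the worktop (height (world z) of clip above 0.02 m), for 0.2 s.
2. the clip is pressed home in the groove (horizontal distance between clip and stand below 0.003 m and z of clip in the frame of stand between 0.04 and 0.068 m), for 0.1 s.
At the end, for the whole second after the job is handed in: The clip sits in the groove, its origin within 3 mm of the spindle's axis and 40 to 68 mm above the stand's underside, tilted less than 0.3 rad, at rest and let go (all of step 2 and angle between clip's own z axis and vertical below 0.3 rad and linear speed of clip below 0.02 m/s); the robot touches nothing.
It fails at once if anything presses on the stand or its spindle with more than 25 N (contact force between anything else and stand above 25 N).
It fails at once if the dust bell is moved by more than 2 cm (distance of dust_bell from where it was at the start of the episode above 0.02 m).
It fails at once if the loupe is moved by more than 2 cm (distance of loupe from where it was at the start of the episode above 0.02 m).
It fails at once if the parts tin is moved by more than 2 cm (distance of parts_tin from where it was at the start of the episode above 0.02 m).
It also fails if it takes over 58 s, if anything falls off the work surface, if the arm or the gripper's body presses on something with over 40 N, if the wrist force passes 120 N, or if a joint passes its speed limit or range.

## Working session

There is one attempt and no reset: what is moved stays moved. The work goes in short steps, Python scripts to look and compute and a tool call to move; the robot and the scene stay as the last step left them, time stands still between calls to the robot, and variables do not carry over. Pictures are saved under pics/ and viewed, at most 10 in all, crops included, and the job is handed in when it is done.

Besides the shell and the picture viewer there is one more tool, called after "Request:" by a JSON object that holds its "method" and its "body", one argument or row to a line. move_arm: Moves the arm, as the interface text tells. Its arguments: {"type":"object","properties":{"motion":{"type":"array","items":{"type":"array"}},"squeeze":{"type":"number"}},"required":["motion"]}

```bash
mkdir -p pics
cat > h.py <<'E'
import numpy as np, cv2
from plant import manip
from scipy.spatial.transform import Rotation as R
def cam(p):
    K=np.array(p["camera_matrix"]);o=np.array(p["origin"]);q=np.array(p["orientation"])
    return K,o,(R.from_rotvec(q).as_matrix() if q.shape==(3,) else q)
def proj(p,X):
    K,o,M=cam(p);c=M.T@(np.array(X)-o);u=K@c;return u[:2]/u[2]
def ray(p,uv):
    K,o,M=cam(p);return o,M@np.linalg.inv(K)@np.array([uv[0],uv[1],1.])
def onz(p,uv,z):
    o,d=ray(p,uv);return o+d*(z-o[2])/d[2]
E
python3 - <<'E'
from h import *
s=manip.state();print(s)
for n in ("top","side"):
    p=manip.read_camera(n);cv2.imwrite(f"pics/{n}0.png",p["frame"]);print(n,p["origin"],p["orientation"],p["camera_matrix"])
    for q in ("stand","groove_mid","clip","tab","lips","dust_bell","loupe","parts_tin"):
        r=manip.spot_point(p,q)
        print(q,[(np.round(a["position"],4),round(a["conf"],2),proj(p,a["position"]).round()) for a in r[:2]])
E
```

```text
{'clock': 0.0, 'joint_positions': array([-1.38861038e+00,  3.51221490e-01,  1.65242196e+00, -3.98431565e-06,
        1.13913884e+00, -8.45831750e-02]), 'qd': array([ 0.00029787,  0.00137977,  0.00116873, -0.00144818,  0.00145702,
        0.00104527]), 'joint_torque': array([-2.10870007e-04, -5.06110024e+01, -2.91405147e+01, -1.33349995e-04,
        4.62278942e-03,  1.55915745e-05]), 'position': array([ 0.14496291, -0.53021747,  0.24476731]), 'orientation': array([-3.11250949e+00, -4.17643112e-01,  9.67975213e-05]), 'ft_force': array([-0.81882692, -0.95996242, -0.19174539]), 'wrist_torque': array([-0.00291865,  0.07955536,  0.0242917 ]), 'grasp_force': 0.0, 'finger_gap': 0.08559563016687996}
top [ 0.33851362 -0.01510579  1.11524452] [-2.13476656  2.14012752 -0.17110633] [[469.09464462   0.         326.23309426]
 [  0.         469.09464462 198.45204199]
 [  0.           0.           1.        ]]
stand [(array([ 0.4581, -0.2147, -0.0034]), 0.72, array([410., 224.])), (array([ 0.4088, -0.0953,  0.0023]), 0.34, array([360., 244.]))]
groove_mid [(array([ 0.4576, -0.2178,  0.0548]), 0.62, a
[... 618 characters left out ...]
9526582]
 [  0.           0.           1.        ]]
stand [(array([ 0.4608, -0.2155,  0.0013]), 0.66, array([339., 164.]))]
groove_mid [(array([ 0.4648, -0.2127,  0.0566]), 0.87, array([338., 146.]))]
clip [(array([0.5164, 0.0636, 0.0044]), 0.48, array([324., 247.]))]
tab [(array([0.4893, 0.0637, 0.0115]), 0.58, array([338., 244.])), (array([ 0.465 , -0.2111,  0.0571]), 0.54, array([338., 146.]))]
lips [(array([0.5221, 0.0674, 0.0018]), 0.47, array([322., 249.]))]
dust_bell [(array([ 0.6301, -0.1026,  0.0007]), 0.77, array([270., 197.])), (array([0.4859, 0.0628, 0.0111]), 0.49, array([340., 243.]))]
loupe [(array([ 4.108e-01, -9.410e-02,  1.000e-04]), 0.59, array([366., 195.]))]
parts_tin []
```

Run:
```python
import cv2,numpy as np
t=cv2.imread("pics/top0.png");s=cv2.imread("pics/side0.png")
a=cv2.resize(t[160:260,200:460],None,fx=3,fy=3,interpolation=2)
b=cv2.resize(s[100:280,240:400],None,fx=3,fy=3,interpolation=2)[:,:480]
cv2.imwrite("pics/a.png",a);cv2.imwrite("pics/b.png",b)
cv2.imwrite("pics/ab.png",np.vstack([cv2.resize(t,(480,300)),cv2.resize(s,(480,300))]))
```

```text
(no output)
```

View pics/ab.png

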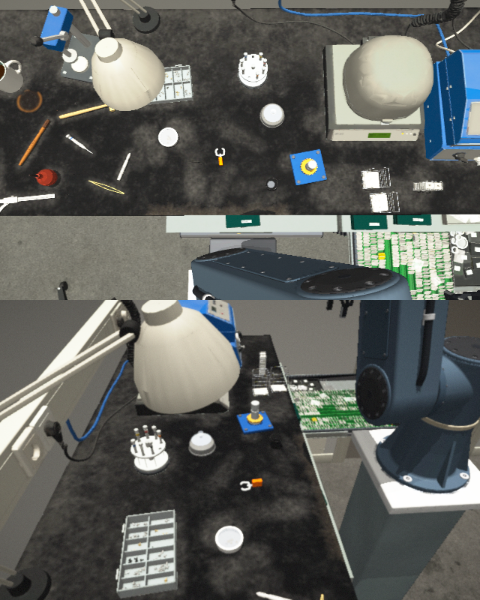

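View pics/a.png

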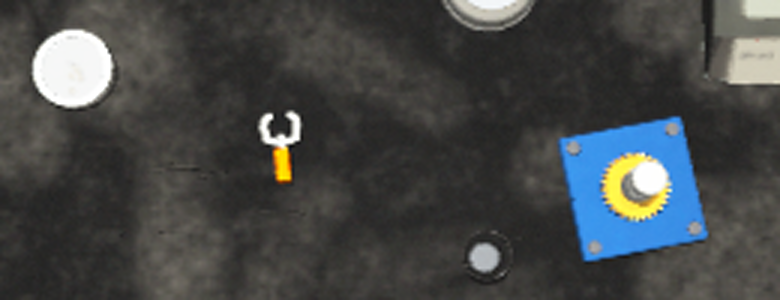

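View pics/b.png

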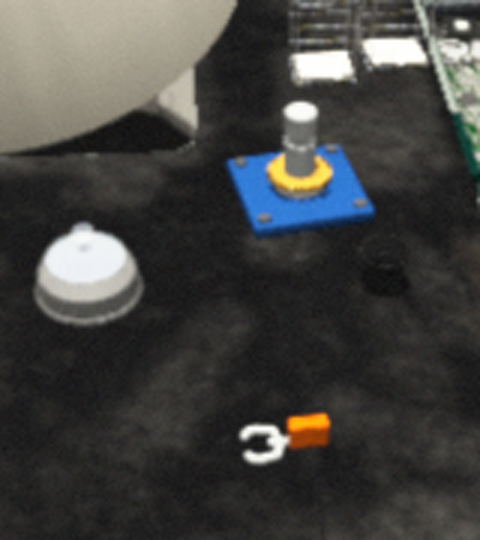

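The top view shows the clip near pixel (293,203) pointing roughly along world +x, and the spindle top near (417,220). In the side view the spindle top is near (340,137), and the approach from -x is clear. Next I measure these precisely.

```bash
cat >> h.py <<'E'
def tri(p1,u1,p2,u2):
    (o1,d1),(o2,d2)=ray(p1,u1),ray(p2,u2);A=np.stack([d1,-d2],1)
    t=np.linalg.lstsq(A,o2-o1,rcond=None)[0];a,b=o1+d1*t[0],o2+d2*t[1]
    return (a+b)/2,np.linalg.norm(a-b)
def orange(p,c,r=25):
    x,y=int(c[0])-r,int(c[1])-r;h=cv2.cvtColor(p["frame"][y:y+2*r,x:x+2*r],cv2.COLOR_BGR2HSV)
    m=cv2.inRange(h,(3,140,90),(24,255,255));v,u=np.nonzero(m);return np.stack([u+x,v+y],1).astype(float)
E
python3 - <<'E'
from h import *
T=manip.read_camera("top");S=manip.read_camera("side")
print(manip.nose_length)
m=orange(T,(293,213));print(len(m),m.mean(0))
w=np.array([onz(T,q,.02) for q in m])[:,:2];c=w.mean(0);print("tab",c,"rect",cv2.minAreaRect((w*1000).astype(np.float32)))
# clip bright pixels
g=cv2.cvtColor(T["frame"],cv2.COLOR_BGR2HSV)[190:214,280:308];b=(g[...,2]>130)&(g[...,1]<80);v,u=np.nonzero(b)
k=np.array([onz(T,(a+280,bb+190),.003) for a,bb in zip(u,v)])[:,:2]
print("clip",len(k),k.mean(0),k.min(0),k.max(0)); tab=onz(T,m.mean(0),.016)[:2]
print("tab@16",tab,"yaw",np.degrees(np.arctan2(*(k.mean(0)-tab)[::-1])))
print("spindle top",tri(T,(416.7,220.3),S,(340.3,136.7)))
for p,c in((T,(412,222)),(S,(340,150))):
    x,y=c;print(p["frame"][y-22:y+14,x-9:x+12].max(2))
# yellow wheel centroid
E
```

```text
0.014
41 [293.51219512 214.48780488]
tab [0.47781534 0.06254726] rect ((477.8017272949219, 62.58627700805664), (26.1923885345459, 11.784029006958008), 0.4507281184196472)
clip 83 [0.50729842 0.06507317] [0.49560777 0.05078178] [0.52229437 0.08203898]
tab@16 [0.47831457 0.06283009] yaw 4.4253242919829106
spindle top (array([ 0.45841148, -0.21543624,  0.08083764]), np.float64(0.004099281825003464))
[[ 44  47  48  44  44  42  40  40  46  48  57  65  68  91 128 173 213 215
  225 230 232]
 [ 44  49  52  54  57  67  71  80 104 132 180 217 219 225 232 234 231 231
  227 198 158]
 [ 66  71  89 122 173 219 225 227 232 232 233 230 231 230 232 232 233 232
  218 153 158]
 [223 220 230 234 237 237 235 235 234 231 230 230 232 232 232 233 233 232
  220 143 162]
 [239 236 236 235 234 234 236 236 234 233 231 231 232 232 233 233 232 232
  216 125 158]
 [236 236 235 235 234 234 234 233 233 232 232 232 233 233 234 234 233 234
  233 225 197]
 [235 235 236 235 234 233 233 232 232 232 232 234 234 234 234 233 234 234
  234 232 232]
 [234 234 235 234 233 232 233 233 234 235 234 232 231 232 231 232 233 235
  2
[... 5009 characters left out ...]
2 239 143 118 114 116 114 116 114 111 103 130 202 247 252 252
  243 194 209]
 [252 253 252 245 187 132 120 118 117 117 113 111 119 179 235 249 252 251
  247 213 209]
 [247 252 253 251 239 195 161 136 128 124 132 144 182 232 247 251 252 252
  241 183 207]
 [230 249 252 253 252 248 241 228 215 200 226 240 243 250 252 252 252 247
  203 150 205]
 [189 230 245 252 253 253 252 251 250 249 251 252 252 252 253 252 243 189
  119 157 207]
 [122 178 204 234 246 251 253 252 252 252 252 252 251 246 243 232 180  96
  132 195 212]
 [ 94 131 147 165 203 230 240 226 232 228 229 229 213 194 179 156 116  97
  159 204 215]
 [116 100 126 131 142 165 179 149 159 148 155 154 138 137 128 113 100 137
  171 185 211]]
```

Request:
{"method": "move_arm", "body": {
  "motion": [
    [[24,-24,0],[0,0,0],40],
    [[24,-24,0],[0,0,0],40],
    [[24,-24,0],[0,0,0],40],
    [[24,-24,0],[0,0,0],40],
    [[24,-24,0],[0,0,0],40],
    [[24,-24,0],[0,0,0],40],
    [[24,-24,0],[0,0,0],40],
    [[24,-24,0],[0,0,0],40],
    [[24,-24,0],[0,0,0],40],
    [[24,-24,0],[0,0,0],40]
  ],
  "squeeze": 40
}}

```text
clock: 2.0
position: [0.3137, -0.2345, 0.2455]
orientation: [3.113, 0.417, 0.001]
ft_force: [1.1, 0.3, 0.3]
finger_gap: 0.0402
grasp_force: 0.0
```

Request:
{"method": "move_arm", "body": {
  "motion": [
    [[24,-24,0],[0,0,0],40],
    [[24,-24,0],[0,0,0],40],
    [[24,-24,0],[0,0,0],40],
    [[24,-24,0],[0,0,0],40],
    [[24,-24,0],[0,0,0],40],
    [[24,-24,0],[0,0,0],40],
    [[24,-24,0],[0,0,0],40],
    [[24,-24,0],[0,0,0],40],
    [[24,-24,0],[0,0,6],40],
    [[24,-24,0],[0,0,6],40]
  ]
}}

```text
clock: 3.0
position: [0.4849, 0.0586, 0.2454]
orientation: [3.14, 0.084, 0.0]
ft_force: [1.1, -0.9, 0.8]
finger_gap: 0.04
grasp_force: 0.0
```

```bash
cat >> h.py <<'E'
def delta(target,yaw):
    s=manip.state();M=R.from_rotvec(s["orientation"]).as_matrix()
    Mt=np.array([[np.cos(yaw),np.sin(yaw),0],[np.sin(yaw),-np.cos(yaw),0],[0,0,-1]])
    print("pos",s["position"].round(4),"yaw",np.degrees(np.arctan2(M[1,0],M[0,0])).round(2),"F",s["ft_force"].round(2),"gap",s["finger_gap"].round(4),"grip",s["grasp_force"],"t",s["clock"])
    print("shift mm (tool)",(M.T@(np.array(target)-s["position"])*1000).round(1),"turn deg",np.degrees(R.from_matrix(M.T@Mt).as_rotvec()).round(2))
E
python3 - <<'E'
from h import *
delta((.481,.063,.12),np.radians(3))
E
```

```text
Traceback (most recent call last):
  File "h.py", line 23, in delta
    print("pos",s["position"].round(4),"yaw",np.degrees(np.arctan2(M[1,0],M[0,0])).round(2),"F",s["ft_force"].round(2),"gap",s["finger_gap"].round(4),"grip",s["grasp_force"],"t",s["clock"])
                                                                                                                             ^^^^^^^^^^^^^^^^^^^^^
AttributeError: 'float' object has no attribute 'round'
```

Request:
{"method": "move_arm", "body": {
  "motion": [
    [[-2,-2,20],[0,0,0],36],
    [[-2,-2.5,35],[0,0,0],36],
    [[0,0,40],[0,0,0],36],
    [[0,0,40],[0,0,0],36],
    [[0,0,30],[0,0,0],36],
    [[0,0,20],[0,0,0],36],
    [[0,0,0],[0,0,0],36]
  ]
}}

```text
clock: 3.7
position: [0.4789, 0.0613, 0.0582]
orientation: [3.14, 0.09, -0.007]
ft_force: [-1.0, -0.1, 0.4]
finger_gap: 0.0362
grasp_force: 0.0
```

```bash
sed -i 's/s\["finger_gap"\].round(4)/round(s["finger_gap"],4)/' h.py
python3 - <<'E'
from h import *
delta((.481,.063,.017),np.radians(3))
a=[]
for n in("side",):
    p=manip.read_camera(n);c=proj(p,(.48,.063,.02)).astype(int);a=cv2.resize(p["frame"][c[1]-60:c[1]+40,c[0]-65:c[0]+65],None,fx=5,fy=5,interpolation=2)
cv2.imwrite("pics/pre.png",a)
E
```

```text
pos [0.4789 0.0613 0.0582] yaw 3.28 F [-0.96 -0.13  0.41] gap 0.0362 grip 0.0 t 3.7
shift mm (tool) [ 2.4 -1.5 41.2] turn deg [-0.01  0.25  0.28]
```

View pics/pre.png

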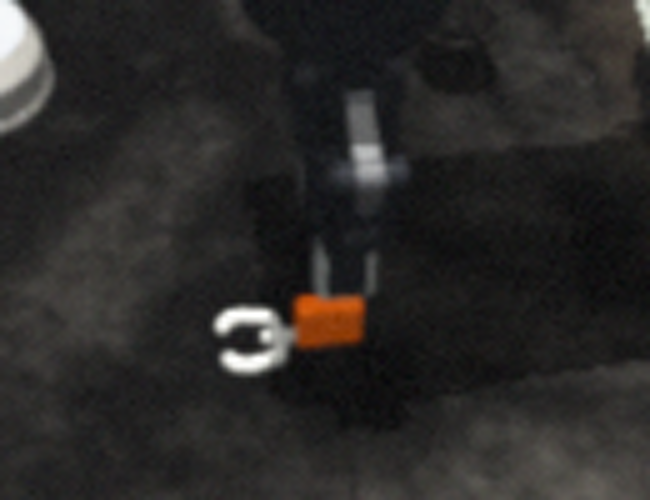

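The side view shows the open fingers above the tab, about 5 mm behind its middle. I shift forward, descend and grip.

Request:
{"method": "move_arm", "body": {
  "motion": [
    [[2.5,-1,12],[0,0,0],36],
    [[2.5,-0.5,12],[0,0,0],36],
    [[0,0,9],[0,0,0],36],
    [[0,0,5],[0,0,0],36],
    [[0,0,2],[0,0,0],36],
    [[0,0,0],[0,0,0],5],
    [[0,0,0],[0,0,0],5],
    [[0,0,0],[0,0,0],5],
    [[0,0,0],[0,0,0],5],
    [[0,0,0],[0,0,0],5]
  ]
}}

```text
clock: 4.75
position: [0.4854, 0.0632, 0.0206]
orientation: [-3.14, -0.09, -0.001]
ft_force: [-0.6, -0.6, 4.3]
finger_gap: 0.0083
grasp_force: 42.8
```

Request:
{"method": "move_arm", "body": {
  "motion": [
    [[0,0,-3],[0,0,0],5],
    [[0,0,-10],[0,0,0],5],
    [[0,0,-25],[0,0,0],5],
    [[0,0,-35],[0,0,0],5],
    [[0,0,-35],[0,0,0],5],
    [[0,0,-20],[0,0,0],5],
    [[0,0,0],[0,0,0],5],
    [[0,0,0],[0,0,0],5]
  ]
}}

```text
clock: 5.55
position: [0.485, 0.0632, 0.1484]
orientation: [-3.14, -0.09, -0.001]
ft_force: [-0.6, 0.5, -0.6]
finger_gap: 0.0085
grasp_force: 42.3
```

Run:
```python
from h import *
delta((.481,.063,.017),0)
T=manip.read_camera("top");S=manip.read_camera("side");P=manip.state()["position"]
print("top",tri(T,(416.4,219.2),S,(339.7,136.8)))
for p in(T,S):
  for q in("clip","tab","lips"): print(q,[(np.round((a["position"]-P)*1000,1),round(a["conf"],2)) for a in manip.spot_point(p,q)[:1]])
c=proj(S,P).astype(int);a=cv2.resize(S["frame"][c[1]-45:c[1]+45,c[0]-65:c[0]+65],None,fx=5,fy=5,interpolation=2);print(c)
cv2.imwrite("pics/held.png",a)
```

```text
pos [0.485  0.0632 0.1484] yaw 3.29 F [-0.58  0.45 -0.59] gap 0.0085 grip 42.28113412857056 t 5.55
shift mm (tool) [ -4.   -0.  131.4] turn deg [-0.   -0.03  3.29]
top (array([ 0.46036849, -0.21467228,  0.08123098]), np.float64(0.0031823741239875585))
clip []
tab []
lips []
clip [(array([ 30.8,   0.8, -17.6]), 0.57)]
tab [(array([ -1.7,  -0.8, -11.1]), 0.52)]
lips [(array([ 38.5,   1. , -17.7]), 0.56)]
[342 190]
```

View pics/held.png

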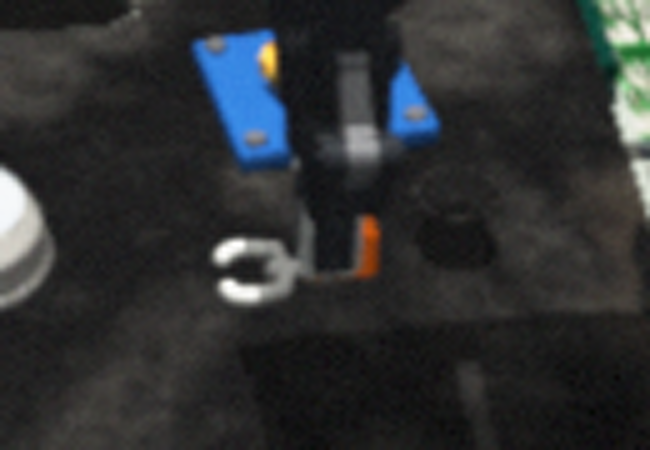

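The side view shows the clip held level in the fingers, with its C around crop pixel (255,270). Now I carry it to behind the spindle.

Request:
{"method": "move_arm", "body": {
  "motion": [
    [[0,0,0],[0,0,3.3],5],
    [[-5,15,0],[0,0,0],5],
    [[-12,35,0],[0,0,0],5],
    [[-12,35,0],[0,0,0],5],
    [[-12,35,0],[0,0,0],5],
    [[-12,35,0],[0,0,0],5],
    [[-12,35,0],[0,0,0],5],
    [[-12,35,0],[0,0,0],5],
    [[-12,35,0],[0,0,0],5],
    [[-8,18,0],[0,0,0],5]
  ]
}}

```text
clock: 6.95
position: [0.3873, -0.217, 0.1483]
orientation: [3.141, -0.003, 0.0]
ft_force: [0.5, 0.1, 0.5]
finger_gap: 0.0086
grasp_force: 42.3
```

Request:
{"method": "move_arm", "body": {
  "motion": [
    [[0,0,20],[0,0,0],5],
    [[0,0,25],[0,0,0],5],
    [[0,0,20],[0,0,0],5],
    [[0,0,8],[0,0,0],5],
    [[0,0,0],[0,0,0],5],
    [[0,0,0],[0,0,0],5]
  ]
}}

```text
clock: 7.55
position: [0.3884, -0.215, 0.0759]
orientation: [3.141, -0.0, 0.001]
ft_force: [0.2, 0.3, -0.7]
finger_gap: 0.0089
grasp_force: 42.3
```

Run:
```python
from h import *
delta((.388,-.2147,.075),0)
T=manip.read_camera("top");S=manip.read_camera("side");P=manip.state()["position"]
for p in(T,S):
  for q in("clip","tab","lips","groove_mid"): print(q,[(np.round((a["position"]-P)*1000,1),round(a["conf"],2)) for a in manip.spot_point(p,q)[:1]])
t=T["frame"][195:245,375:435];s=S["frame"][125:175,320:380]
cv2.imwrite("pics/pp.png",np.vstack([cv2.resize(t,(360,300),interpolation=2),cv2.resize(s,(360,300),interpolation=2)]))
```

```text
pos [ 0.3884 -0.215   0.0759] yaw -0.01 F [ 0.18  0.28 -0.68] gap 0.0089 grip 42.28510558605194 t 7.55
shift mm (tool) [-0.4 -0.3  0.9] turn deg [ 0.02 -0.03 -0.01]
clip []
tab []
lips []
groove_mid [(array([ 69.2,  -2.7, -20.3]), 0.81)]
clip [(array([ 30.7,  -2.6, -16.8]), 0.59)]
tab [(array([ -3.6,   3.3, -11. ]), 0.61)]
lips [(array([ 37.2,   0.6, -20. ]), 0.52)]
groove_mid [(array([ 78.6,   2.7, -17.1]), 0.61)]
```

View pics/pp.png

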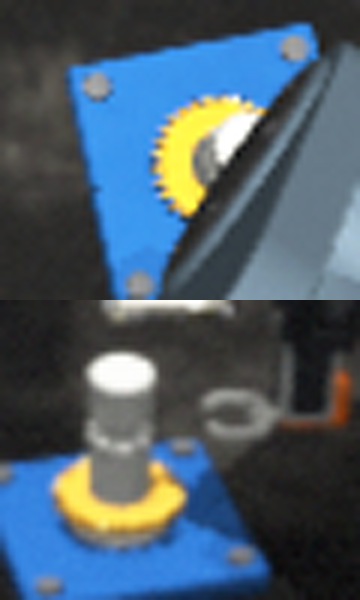

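The side crop shows the clip's C centred at crop (237,413), ahead of the spindle at x≈122. The groove's lower ledge is at row ~447 and the front rim of the top face at ~395. I compare heights in this same camera.

Run:
```python
from h import *
S=manip.read_camera("side");P=manip.state()["position"]
f=lambda u,v:np.array([320+u/6,125+(v-300)/6])-.4
print("clip centre pred",proj(S,P+[.030,0,-.0176]),"seen",f(237,413))
o=np.array(S["origin"]);ax=np.array([.4604,-.2147]);n=(o[:2]-ax);n/=np.linalg.norm(n)
for z in(.047,.052,.057,.062,.067):
    e=lambda dz,r:proj(S,[*(ax+n*r),z+dz])
    print(z,"topc",e(.024,0).round(1),"topfront",e(.024,.013).round(1),"ledge",e(-.00425,.013).round(1),"upper lip",e(.00425,.013).round(1))
print("seen topc",f(122,375),"topfront",f(122,395),"ledge",f(122,447))
print(S["frame"][130:160,338:343].mean((1,2)).round().astype(int))
print(S["frame"][132:160,330:375].mean(2).astype(int)[:, ::1].tolist() if 0 else "")
```

```text
clip centre pred [357.60939433 144.61115005] seen [359.1        143.43333333]
0.047 topc [340.2 140.6] topfront [340.2 143.6] ledge [339.9 153.5] upper lip [340.  150.6]
0.052 topc [340.3 138.8] topfront [340.2 141.8] ledge [339.9 151.8] upper lip [340.  148.8]
0.057 topc [340.3 137. ] topfront [340.3 140. ] ledge [340.  150.1] upper lip [340.1 147.1]
0.062 topc [340.4 135.2] topfront [340.3 138.2] ledge [340.  148.3] upper lip [340.1 145.3]
0.067 topc [340.4 133.4] topfront [340.4 136.4] ledge [340.1 146.5] upper lip [340.2 143.5]
seen topc [339.93333333 137.1       ] topfront [339.93333333 140.43333333] ledge [339.93333333 149.1       ]
[ 52  56  57  97 227 250 252 252 251 242 183 121 114 116 119 117 110 111
 139 166 141 119 118 119 119 120 119 119 129 176]
```

Request:
{"method": "move_arm", "body": {
  "motion": [
    [[5,0,2],[0,0,0],5],
    [[7,0,0],[0,0,0],5],
    [[3,0,0],[0,0,0],5],
    [[1,0,0],[0,0,0],5],
    [[1,0,0],[0,0,0],5],
    [[1,0,0],[0,0,0],5],
    [[1,0,0],[0,0,0],5],
    [[1,0,0],[0,0,0],5],
    [[1,0,0],[0,0,0],5],
    [[0,0,0],[0,0,0],5]
  ]
}}

```text
clock: 9.1
position: [0.4092, -0.2148, 0.0733]
orientation: [3.142, -0.0, 0.0]
ft_force: [-0.1, -0.5, -0.6]
finger_gap: 0.0086
grasp_force: 42.3
```

Request:
{"method": "move_arm", "body": {
  "motion": [
    [[1,0,0],[0,0,0],5],
    [[1,0,0],[0,0,0],5],
    [[1,0,0],[0,0,0],5],
    [[0,0,0],[0,0,0],5]
  ]
}}

```text
clock: 9.5
position: [0.4118, -0.2145, 0.0731]
orientation: [-3.141, 0.0, 0.002]
ft_force: [-2.1, 1.6, 0.8]
finger_gap: 0.0088
grasp_force: 42.3
```

Request:
{"method": "move_arm", "body": {
  "motion": [
    [[1,0,0],[0,0,0],5],
    [[1,0,0],[0,0,0],5],
    [[0,0,0],[0,0,0],5]
  ]
}}

```text
clock: 9.8
position: [0.4129, -0.2141, 0.0728]
orientation: [-3.14, -0.0, 0.005]
ft_force: [-5.7, 1.4, -0.1]
finger_gap: 0.0087
grasp_force: 42.3
```

Request:
{"method": "move_arm", "body": {
  "motion": [
    [[0,0.7,0],[0,0,0],5],
    [[1,0,0],[0,0,0],5],
    [[1,0,0],[0,0,0],5],
    [[0,0,0],[0,0,0],5]
  ]
}}

```text
clock: 10.2
position: [0.414, -0.2143, 0.0724]
orientation: [-3.139, -0.0, 0.008]
ft_force: [-9.7, 3.0, 1.7]
finger_gap: 0.0086
grasp_force: 42.5
```

Request:
{"method": "move_arm", "body": {
  "motion": [
    [[-6,1,0],[0,0,0],5],
    [[-6,0,-5],[0,0,0],5],
    [[0,0,0],[0,0,0],5],
    [[3,0,0],[0,0,0],5],
    [[1,0,0],[0,0,0],5],
    [[1,0,0],[0,0,0],5],
    [[1,0,0],[0,0,0],5],
    [[0,0,0],[0,0,0],5]
  ]
}}

```text
clock: 11.0
position: [0.4102, -0.2165, 0.0782]
orientation: [3.142, -0.0, 0.0]
ft_force: [0.3, -0.4, -0.0]
finger_gap: 0.0081
grasp_force: 42.3
```

Request:
{"method": "move_arm", "body": {
  "motion": [
    [[1,0,0],[0,0,0],5],
    [[1,0,0],[0,0,0],5],
    [[1,0,0],[0,0,0],5],
    [[0,0,0],[0,0,0],5]
  ]
}}

```text
clock: 11.4
position: [0.4132, -0.2165, 0.0783]
orientation: [3.142, -0.0, 0.0]
ft_force: [1.0, -0.2, -0.1]
finger_gap: 0.0086
grasp_force: 42.3
```

Request:
{"method": "move_arm", "body": {
  "motion": [
    [[1,0,0],[0,0,0],5],
    [[1,0,0],[0,0,0],5],
    [[1,0,0],[0,0,0],5],
    [[0,0,0],[0,0,0],5]
  ]
}}

```text
clock: 11.8
position: [0.4159, -0.2163, 0.0782]
orientation: [-3.141, 0.0, 0.001]
ft_force: [-0.6, -0.3, -0.5]
finger_gap: 0.009
grasp_force: 42.3
```

Request:
{"method": "move_arm", "body": {
  "motion": [
    [[1,0,0],[0,0,0],5],
    [[1,0,0],[0,0,0],5],
    [[0,0,0],[0,0,0],5]
  ]
}}

```text
clock: 12.1
position: [0.4176, -0.216, 0.078]
orientation: [-3.141, 0.0, 0.002]
ft_force: [-3.5, 3.7, 0.5]
finger_gap: 0.0086
grasp_force: 42.3
```

Contact is about 6 mm deeper at this height, so the lips are in the groove. I nudge towards -y, since the side force says so, and press on.

Request:
{"method": "move_arm", "body": {
  "motion": [
    [[0,1,0],[0,0,0],5],
    [[0.5,0.5,0],[0,0,0],5],
    [[0.5,0,0],[0,0,0],5],
    [[0,0,0],[0,0,0],5]
  ]
}}

```text
clock: 12.5
position: [0.4178, -0.217, 0.0777]
orientation: [-3.139, -0.0, 0.005]
ft_force: [-5.7, 5.1, -1.8]
finger_gap: 0.0088
grasp_force: 42.1
```

The core was bearing on the +y lip, so the clip has to go towards +y. I back off, shift that way and retry.

Request:
{"method": "move_arm", "body": {
  "motion": [
    [[-3,0,0],[0,0,0],5],
    [[0,-4.5,0],[0,0,0],5],
    [[1,0,0],[0,0,0],5],
    [[1,0,0],[0,0,0],5],
    [[1,0,0],[0,0,0],5],
    [[0,0,0],[0,0,0],5]
  ]
}}

```text
clock: 13.1
position: [0.4192, -0.2135, 0.0783]
orientation: [-3.142, 0.0, -0.0]
ft_force: [-0.9, 1.9, 0.0]
finger_gap: 0.0087
grasp_force: 42.3
```

Request:
{"method": "move_arm", "body": {
  "motion": [
    [[0,-0.8,0],[0,0,0],5],
    [[1,0,0],[0,0,0],5],
    [[0.5,0,0],[0,0,0],5],
    [[0,0,0],[0,0,0],5]
  ]
}}

```text
clock: 13.5
position: [0.4205, -0.2128, 0.0782]
orientation: [-3.142, 0.001, 0.0]
ft_force: [-2.1, -0.9, -1.8]
finger_gap: 0.0088
grasp_force: 42.2
```

Request:
{"method": "move_arm", "body": {
  "motion": [
    [[0.8,0,0],[0,0,0],5],
    [[0.8,0,0],[0,0,0],5],
    [[0,0,0],[0,0,0],5]
  ]
}}

```text
clock: 13.8
position: [0.4224, -0.2128, 0.0784]
orientation: [3.141, -0.0, 0.001]
ft_force: [-1.7, -0.9, -0.3]
finger_gap: 0.0085
grasp_force: 42.3
```

Request:
{"method": "move_arm", "body": {
  "motion": [
    [[0.8,0,0],[0,0,0],5],
    [[0.8,0,0],[0,0,0],5],
    [[0,0,0],[0,0,0],5]
  ]
}}

```text
clock: 14.1
position: [0.4243, -0.2129, 0.0785]
orientation: [3.141, -0.0, 0.002]
ft_force: [-1.1, -0.9, -0.1]
finger_gap: 0.009
grasp_force: 42.4
```

Request:
{"method": "move_arm", "body": {
  "motion": [
    [[0.8,0,0],[0,0,0],5],
    [[0.8,0,0],[0,0,0],5],
    [[0,0,0],[0,0,0],5]
  ]
}}

```text
clock: 14.4
position: [0.426, -0.2129, 0.0785]
orientation: [3.141, -0.0, 0.002]
ft_force: [1.4, -0.0, -0.4]
finger_gap: 0.0089
grasp_force: 42.3
```

Request:
{"method": "move_arm", "body": {
  "motion": [
    [[0.8,0,0],[0,0,0],5],
    [[0.8,0,0],[0,0,0],5],
    [[0,0,0],[0,0,0],5]
  ]
}}

```text
clock: 14.7
position: [0.4275, -0.2129, 0.0784]
orientation: [3.141, -0.0, 0.002]
ft_force: [2.5, -1.0, -1.1]
finger_gap: 0.0088
grasp_force: 42.2
```

Request:
{"method": "move_arm", "body": {
  "motion": [
    [[0.8,0,0],[0,0,0],5],
    [[0.8,0,0],[0,0,0],5],
    [[0,0,0],[0,0,0],5]
  ]
}}

```text
clock: 15.0
position: [0.429, -0.2129, 0.0784]
orientation: [3.141, -0.001, 0.001]
ft_force: [2.7, 0.1, -1.0]
finger_gap: 0.0088
grasp_force: 42.2
```

Request:
{"method": "move_arm", "body": {
  "motion": [
    [[0.8,0,0],[0,0,0],5],
    [[0.8,0,0],[0,0,0],5],
    [[0,0,0],[0,0,0],5]
  ]
}}

```text
clock: 15.3
position: [0.4304, -0.2128, 0.0783]
orientation: [3.141, -0.0, 0.0]
ft_force: [2.3, -1.0, 0.5]
finger_gap: 0.0084
grasp_force: 42.3
```

Request:
{"method": "move_arm", "body": {
  "motion": [
    [[0.8,0,0],[0,0,0],5],
    [[0.8,0,0],[0,0,0],5],
    [[0,0,0],[0,0,0],5]
  ]
}}

```text
clock: 15.6
position: [0.4316, -0.2126, 0.0782]
orientation: [-3.141, 0.0, 0.001]
ft_force: [0.6, -0.8, -0.4]
finger_gap: 0.0084
grasp_force: 42.3
```

Request:
{"method": "move_arm", "body": {
  "motion": [
    [[0.8,0,0],[0,0,0],5],
    [[0.8,0,0],[0,0,0],5],
    [[0,0,0],[0,0,0],5]
  ]
}}

```text
clock: 15.9
position: [0.4322, -0.2122, 0.0778]
orientation: [-3.14, 0.0, 0.005]
ft_force: [-4.9, 0.5, -0.3]
finger_gap: 0.0085
grasp_force: 42.3
```

Request:
{"method": "move_arm", "body": {
  "motion": [
    [[0.6,0,0],[0,0,0],5],
    [[0,0,0],[0,0,0],5]
  ]
}}

```text
clock: 16.1
position: [0.4324, -0.212, 0.0777]
orientation: [-3.14, 0.0, 0.006]
ft_force: [-6.8, -0.5, 0.0]
finger_gap: 0.0089
grasp_force: 42.3
```

Request:
{"method": "move_arm", "body": {
  "motion": [
    [[0.6,0,0],[0,0,0],5],
    [[0.5,0,0],[0,0,0],5],
    [[0,0,0],[0,0,0],5]
  ]
}}

```text
clock: 16.4
position: [0.4327, -0.2117, 0.0774]
orientation: [-3.139, -0.0, 0.009]
ft_force: [-11.1, 0.2, 0.3]
finger_gap: 0.0086
grasp_force: 42.3
```

Run:
```python
from h import *
S=manip.read_camera("side");P=manip.state()["position"]
for q in("clip","lips","tab"): print(q,[(np.round(a["position"],4),round(a["conf"],2)) for a in manip.spot_point(S,q)[:1]])
cv2.imwrite("pics/in.png",cv2.resize(S["frame"][125:175,310:370],(720,600),interpolation=2))
```

```text
clip [(array([ 0.461 , -0.2133,  0.059 ]), 0.59)]
lips [(array([ 0.469 , -0.2134,  0.0599]), 0.63)]
tab [(array([ 0.4322, -0.211 ,  0.0666]), 0.62)]
```

View pics/in.png

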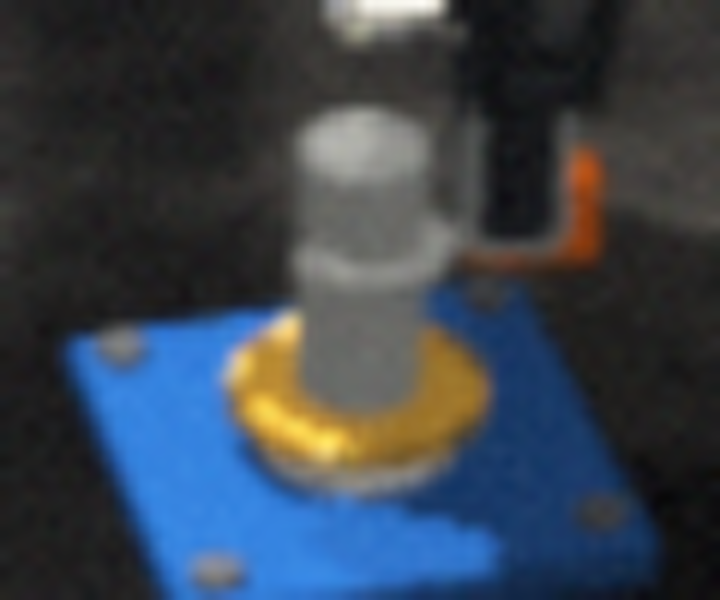

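The clip's ring, around crop (370,265), fills the groove and lies round the core, with the tab at (590,205). I relax the push, open and retreat upward.

Request:
{"method": "move_arm", "body": {
  "motion": [
    [[-1,0,0],[0,0,0],5],
    [[-1,0,0],[0,0,0],5],
    [[0,0,0],[0,0,0],5]
  ]
}}

```text
clock: 16.9
position: [0.4322, -0.2124, 0.078]
orientation: [-3.141, 0.0, 0.003]
ft_force: [-6.9, -0.9, 0.9]
finger_gap: 0.0087
grasp_force: 42.3
```

Request:
{"method": "move_arm", "body": {
  "motion": [
    [[0,0,0],[0,0,0],14],
    [[0,0,0],[0,0,0],20],
    [[0,0,0],[0,0,0],28],
    [[0,0,0],[0,0,0],34],
    [[0,0,0],[0,0,0],34],
    [[0,0,-5],[0,0,0],34],
    [[0,0,-15],[0,0,0],34],
    [[0,0,-30],[0,0,0],34],
    [[0,0,-30],[0,0,0],34],
    [[0,0,-10],[0,0,0],34]
  ]
}}

```text
clock: 17.9
position: [0.434, -0.2133, 0.1712]
orientation: [3.139, -0.0, 0.006]
ft_force: [-0.2, 0.2, -0.4]
finger_gap: 0.034
grasp_force: 0.0
```

Request:
{"method": "move_arm", "body": {
  "motion": [
    [[-20,0,-20],[0,0,0],34],
    [[-30,0,-20],[0,0,0],34],
    [[-30,0,0],[0,0,0],34],
    [[0,0,0],[0,0,0],34],
    [[0,0,0],[0,0,0],34]
  ]
}}

```text
clock: 18.4
position: [0.353, -0.2128, 0.2083]
orientation: [3.141, -0.002, 0.001]
ft_force: [0.5, -0.1, 0.6]
finger_gap: 0.0343
grasp_force: 0.0
```

Run:
```python
from h import *
S=manip.read_camera("side");T=manip.read_camera("top")
for p in(S,T):
  for q in("stand","clip","lips","tab","dust_bell","loupe","parts_tin"): print(q,[(np.round(a["position"],4),round(a["conf"],2)) for a in manip.spot_point(p,q)[:1]])
cv2.imwrite("pics/end.png",np.vstack([cv2.resize(S["frame"][125:175,310:370],(360,300),interpolation=2),cv2.resize(T["frame"][195:245,380:440],(360,300),interpolation=2)]))
```

```text
stand [(array([ 0.4614, -0.2136,  0.0019]), 0.73)]
clip [(array([ 0.4645, -0.2114,  0.0599]), 0.62)]
lips [(array([ 0.4711, -0.2153,  0.0624]), 0.72)]
tab [(array([ 0.4309, -0.2088,  0.0587]), 0.69)]
dust_bell [(array([ 0.6283, -0.1037,  0.0018]), 0.79)]
loupe [(array([ 0.4088, -0.0958,  0.0017]), 0.58)]
parts_tin [(array([0.5587, 0.2319, 0.0023]), 0.79)]
stand [(array([ 0.458 , -0.2137, -0.0039]), 0.67)]
clip [(array([ 0.4661, -0.2143,  0.0576]), 0.48)]
lips [(array([ 0.4635, -0.2133,  0.0641]), 0.67)]
tab [(array([ 0.4281, -0.2111,  0.0618]), 0.59)]
dust_bell [(array([ 0.63  , -0.0987,  0.0019]), 0.77)]
loupe [(array([ 0.4092, -0.0993, -0.0019]), 0.73)]
parts_tin [(array([ 0.5667,  0.2294, -0.0032]), 0.67)]
```

View pics/end.png

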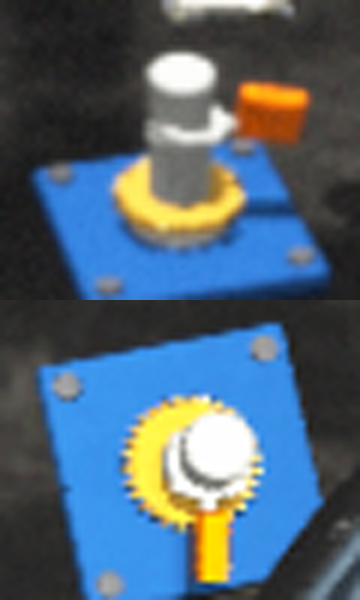

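Both views show the clip round the spindle in its groove with the tab level behind it, and the gripper clear. The bystanders have not moved.

```bash
python3 -c "
from plant import manip
print(manip.finish_job())"
```

```text
the job is handed in; nothing more can be done
None
```

The spring clip is snapped home in the spindle groove and let go. The highest force read while pressing was about 11 N, the final pictures show the bystanders where they were, and the job was handed in at about 18.5 s; no verdict came back.

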